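# Shim the rocking white unit with a wedge

### The job

The white electronics unit rocks because the foot at one corner is too short. Push the yellow wedge, thin end first, under that short foot until the unit stands level and no longer rocks, then press down on the red disc at the opposite corner of its lid to check that it stays put. Only push and press: do not lift the wedge or the unit, do not shove the unit out of place, and leave the spool, the screwdriver and the jar where they are.

Things in the scene. Friction and masses are not known exactly. Their poses are not given: they have to be found in the camera images.
- unit: white box, 190 (its x) x 240 (its y) mm, lid 86 mm above the bench when level, about 2.4 kg, loose on four round rubber feet (26 mm across, at x +-75, y +-95 mm). The foot at x -75, y -95 is 9 mm short; the unit leans about 0.08 rad down onto it at the start. Origin midway between the feet, at bench level when level; z up out of the lid. Case underside 24 mm above the bench
- short_foot (a point): centre of the underside of the short foot (flat 14 mm across, chamfered edge); 9 mm above the bench when the unit is level. It lies 25 mm inside the unit's -y side and 20 mm inside its -x side. It carries about 3 N; sliding the wedge under it takes up to about 10 N, more once level
- check_disc (a point): centre of the top of the red disc, 28 mm across, fixed on the lid at the corner diagonally opposite the short foot; 88 mm above the bench when level; rigid
- wedge: yellow plastic wedge, 115 mm long (its x) x 46 mm wide, 90 g, loose, thin end towards the short foot, to go in roughly along the unit's +y. Origin: centre of the underside. 1.5 mm thick at the tip (x +57.5), ramp up to 16.5 mm at x -27.5, flat to the back face at x -57.5. Unit level with the foot's centre about 80 mm from the back face, give or take 8 mm
- wedge_back (a point): centre of the wedge's upright back face (46 mm wide, 16.5 mm high), where it is pushed; 8 mm above the bench
- wedge_tip (a point): middle of the wedge's thin end, 1 mm above the bench
- spool: bystander: white spool of copper wire, 56 mm across, 40 mm high, standing; origin at the centre of its underside
- driver: bystander: screwdriver with orange handle lying on the bench on the far side of the unit from the wedge, about 200 mm long; handle at its -x end
- jar: bystander: small amber jar with blue cap, 52 mm across, 60 mm high, standing; origin at the centre of its underside
Mind the look-alikes: they are no part of the job. There is more than one size of the wedge; the job needs the smallest.

How it is judged:
By the outcome, as a careful person would: the job done as asked, in the order asked, and still so for the second after the job is handed in, with the robot touching nothing.
It also fails if it takes over 51 s, if anything falls off the work surface, if the arm or the gripper's body presses on something with over 40 N, if the wrist force passes 120 N, or if a joint passes its speed limit or range.

### The arm

A 7-joint arm with a two-finger parallel gripper is mounted at the origin on the work surface. World frame = base frame: x ahead of the robot, y to its left, z up, the work surface at z = 0. Lengths are in mm, angles in rad, forces in N, time in s.
With the tool pointing down it reaches from about 400 to 875 mm from the base axis. Payload 4.4 kg.
Tool frame: the origin (TCP) lies at the very end of the fingers, on their centre line; the grasp point (between the pads) lies 19 mm behind it; z points along the fingers, y is the line along which they close (so a half turn about z gives the same grasp; the last joint's range is limited). The gripper opens to 85 mm and grips with 20 to 120 N. Pads are 22 mm wide; open, the fingers measure 114 mm over their backs; the gripper's body (76 mm by 85 mm) begins 54 mm behind the grasp point. The pads swing forward as they close: fully open they stand 13 mm farther back than shut.
Start: joints at [-1.344, 0.628, 0.038, 1.517, -0.027, 0.996, -0.02], TCP at [187.588, 622.357, 231.313] pointing down, gripper open.
Joint ranges: [-3.06, 3.06], [-0.37, 2.12], [-1.25, 1.32], [0.18, 2.47], [-1.1, 4.24], [0.23, 1.98], [-2.94, 2.94]. Speed limits (rad/s): [2.57, 2.57, 3.14, 3.14, 3.14, 3.14, 3.14].

### API

Orientations are given as [roll, pitch, yaw] about the fixed x, y, z axes, in that order (R = Rz(yaw) Ry(pitch) Rx(roll)).
In Python, from cell import ctrl gives the robot as it stands.
- The arm moves only by the tool step_arm, never from a script. Its argument "series" is a list that holds one entry, the list of rows, each a list of 7 numbers: the turn, a rotation vector about the tool's x, y, z as a fraction of full scale, then the shift along the tool's x, y, z as a fraction of full scale, then the closure, from 0 (fully open) to 1 (shut). In form: [[[ax, ay, az, tx, ty, tz, gripper], ...]]. A call has 1 to 12 rows; each row shifts and turns the commanded pose from where the row before left it, along the tool's axes as they then stand; what a row does not reach is not made up. Full scale, the value 1, is 150 mm for a shift and 45 degrees for a turn. A row lasts 1/10 s, in which the tool goes at most 50 mm and 8.59 degrees, less where a joint would pass 70% of its speed; a pose out of reach is approached as far as the arm can. A call with a number of a shift or a turn outside -1 to 1 is refused whole. A call with a gripper value outside its range is refused whole. The fingers move at their own pace and stop on an object; the grip force is fixed at half the most. Time passes only in rows, so rows that do not move let the fingers close. It gives the time, the measured TCP pose, the force, the opening and the grip force at its end, in the units of the state.
- ctrl.read_state(): the state, without advancing time (a new reading comes with each control period).
- ctrl.get_image(name): name is "side" or "top" or "wrist"; returns a dict with "img" (480x640x3 uint8, red, green, blue), "fx", "fy", "cx", "cy" (pixels), "R" (3x3) and "t" (3): a world point X has camera coordinates R X + t. Camera axes: x right, y down, z forward; pixel columns grow to the right and rows downward; lengths in mm; the calibration is good to about 2 mm. A picture is of the moment at which its call begins. There is no depth.
- ctrl.finish_job(): hands the job in; it is judged then, once.
Trained networks look in a picture, given as the dict that the camera call returned (one of the last four; its "shot" number tells which), for a name from the list of things; names that differ only in an ending like _2 or _b are one class to them, and where a whole thing is asked for, a point or a joint stands for the part that bears it (a point fixed in the world has none). Each returns a list of dicts, best first, with "score" (0 to 1); they miss things now and then, are a little off and sometimes report something else, mostly with a low value. They report only what shows in the picture. A call takes as long as a camera call. They do not tell look-alikes from the thing itself.
- ctrl.recognise(picture, thing): "centre" ([column, row] in pixels, amid what is visible of it).
The state is a dict: "clock": time; "qpos": joint angles; "qd": joint speeds; "tau": joint torques, N m; "eef_pos": TCP position; "tool_rot": TCP orientation; "force": force on the tool from outside, world axes, zero at the start; "torque": the same for the moment, N m; "width": finger opening in mm; "gripper_force": force on a finger pad.
Only numpy, scipy, OpenCV 4.12 (cv2) and the standard library are available. Lean on these libraries where they do the work, as an engineer would, in place of code of your own. Each camera call takes 0.05 s, during which the arm holds its last target. There are 200 camera calls.

## Working session

There is one attempt and no reset: what is moved stays moved. The work goes in short steps, Python scripts to look and compute and a tool call to move; the robot and the scene stay as the last step left them, time stands still between calls to the robot, and variables do not carry over. Pictures are saved under pics/ and viewed, at most 10 in all, crops included, and the job is handed in when it is done.

Besides the shell and the picture viewer there is one more tool, called after "Call:" as name(argument=value, ...) on one line, values as JSON. step_arm: Moves the arm, as the interface text tells. Shift numbers are shares of 150 mm and turn numbers shares of 45 degrees, none past 1 either way. Its arguments: {"type":"object","properties":{"series":{"type":"array","items":{"type":"array","items":{"type":"array","items":{"type":"number","minimum":-1,"maximum":1}}}}},"required":["series"]}

```bash
mkdir -p pics
cat > h.py <<'E'
import numpy as np, cv2
from cell import ctrl
def ray(p,uv):
    R=np.array(p["R"]);t=np.array(p["t"])
    d=R.T@np.array([(uv[0]-p["cx"])/p["fx"],(uv[1]-p["cy"])/p["fy"],1.]);return -R.T@t,d/np.linalg.norm(d)
def atz(p,uv,z):
    o,d=ray(p,uv);return (o+d*(z-o[2])/d[2]).round(1)
def tri(*pu):
    A=np.zeros((3,3));b=np.zeros(3)
    for p,uv in pu:
        o,d=ray(p,uv);M=np.eye(3)-np.outer(d,d);A+=M;b+=M@o
    return np.linalg.solve(A,b).round(1)
def proj(p,X):
    c=np.array(p["R"])@np.array(X)+np.array(p["t"]);return [round(p["fx"]*c[0]/c[2]+p["cx"],1),round(p["fy"]*c[1]/c[2]+p["cy"],1)]
def save(p,n): cv2.imwrite(f"pics/{n}.png",cv2.cvtColor(p["img"],cv2.COLOR_RGB2BGR))
E
python3 - <<'E'
from h import *
import pickle
P={}
for n in("top","side"):
    p=ctrl.get_image(n);P[n]=p;save(p,n+"0")
    print(n,{k:np.round(p[k],3).tolist() for k in("fx","cx","cy","R","t")})
    for th in("unit","short_foot","check_disc","wedge","wedge_back","wedge_tip","spool","driver","jar"):
        for r in ctrl.recognise(p,th)[:4]:
            print(th,np.round(r["centre"],1).tolist(),round(r["score"],2),atz(p,r["centre"],{"check_disc":88,"unit":86}.get(th,8)).tolist())
pickle.dump(P,open("p0.pkl","wb"))
s=ctrl.read_state();print(s["clock"],s["eef_pos"],s["tool_rot"],s["force"])
E
```

```text
top {'fx': 601.875, 'cx': 323.967, 'cy': 242.073, 'R': [[-0.008, -1.0, 0.001], [-0.975, 0.008, -0.223], [0.223, -0.003, -0.975]], 't': [65.529, 569.089, 1108.522]}
unit [294.0, 240.0] 0.94 [569.1, 118.3, 86.0]
short_foot [298.5, 238.3] 0.82 [590.8, 112.9, 8.0]
check_disc [296.6, 238.8] 0.58 [571.0, 113.3, 88.0]
wedge [416.3, 345.4] 0.97 [372.5, -119.1, 8.0]
wedge [469.9, 180.5] 0.92 [712.3, -245.8, 8.0]
wedge [398.6, 255.2] 0.87 [553.9, -90.8, 8.0]
wedge_back [398.4, 256.6] 0.94 [550.9, -90.3, 8.0]
wedge_back [415.4, 346.9] 0.81 [369.6, -117.2, 8.0]
wedge_back [474.2, 176.5] 0.64 [721.0, -255.3, 8.0]
wedge_back [212.0, 272.0] 0.16 [522.2, 287.6, 8.0]
wedge_tip [413.7, 343.6] 0.87 [376.0, -114.2, 8.0]
wedge_tip [468.8, 177.1] 0.6 [719.8, -243.9, 8.0]
wedge_tip [398.8, 257.8] 0.59 [548.5, -91.0, 8.0]
spool [397.4, 198.6] 0.8 [673.9, -92.6, 8.0]
driver [210.8, 272.2] 0.93 [521.8, 290.0, 8.0]
jar [284.9, 333.1] 0.85 [398.6, 139.5, 8.0]
side {'fx': 577.52, 'cx': 317.762, 'cy': 246.671, 'R': [[-0.998, -0.064, -0.024], [-0.019, 0.592, -0.805], [0.066, -0.803, -0.592]], 't': [563.445, 41.461
[... 316 characters left out ...]
.5, 229.6] 0.83 [393.8, -114.4, 8.0]
wedge_back [269.2, 199.2] 0.79 [704.9, -242.1, 8.0]
wedge_back [320.2, 222.7] 0.48 [567.7, -138.4, 8.0]
wedge_tip [398.9, 227.4] 0.84 [380.8, -123.9, 8.0]
wedge_tip [321.7, 222.7] 0.67 [564.1, -138.5, 8.0]
wedge_tip [268.3, 196.1] 0.59 [709.2, -257.2, 8.0]
spool [271.9, 228.9] 0.81 [680.7, -108.9, 8.0]
spool [307.2, 275.9] 0.62 [582.9, 63.8, 8.0]
driver [328.7, 361.5] 0.58 [525.5, 302.8, 8.0]
driver [307.4, 275.9] 0.24 [582.5, 63.8, 8.0]
jar [400.3, 293.7] 0.69 [389.4, 114.2, 8.0]
jar [322.4, 225.9] 0.25 [561.6, -124.9, 8.0]
1.0 [187.61550257 622.36255941 231.33271429] [ 3.14153453e+00 -1.19036232e-05  2.84874724e+00] [-0.57246965  0.24932815 -1.03351041]
```

View pics/top0.png

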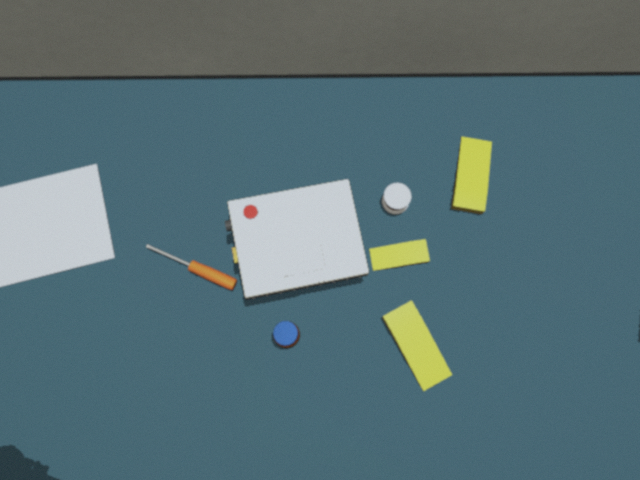

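View pics/side0.png

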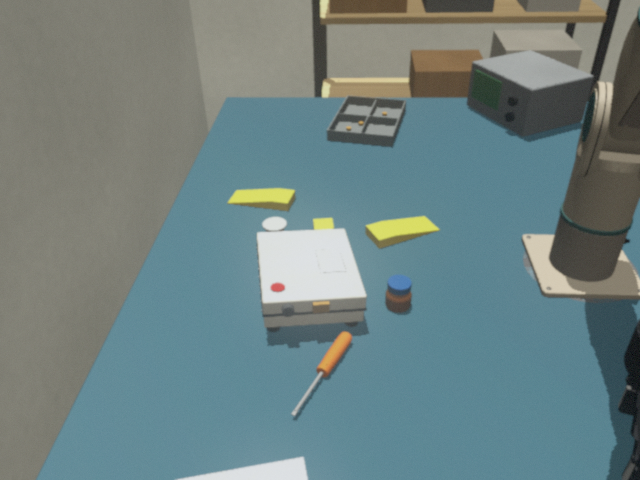

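Top view: the unit has its red disc at (250,211), so the short foot is at the opposite corner, near (368,275). There are three yellow wedges: (473,175) and (417,345) are large, and (399,255) is the smallest. The small one lies against the short-foot corner, so it fits the description. I'll measure it and check it in a crop.

```bash
cat >> h.py <<'E'
from scipy.optimize import minimize, least_squares
def wverts(x,y,yaw):
    V=[(sx,sy*23,z) for sy in(-1,1) for sx,z in((57.5,0),(57.5,1.5),(-27.5,16.5),(-57.5,16.5),(-57.5,0))]
    c,s=np.cos(yaw),np.sin(yaw)
    return [(x+c*a-s*b,y+s*a+c*b,z) for a,b,z in V]
def unit2w(q,X,tilt=0.0765):
    from scipy.spatial.transform import Rotation as Ro
    ax=np.array([-75,95,0.])/np.hypot(75,95)
    X=Ro.from_rotvec(ax*tilt).apply(np.array(X,float))  # sign: short corner must go down
    c,s=np.cos(q[2]),np.sin(q[2]);return np.array([q[0]+c*X[0]-s*X[1],q[1]+s*X[0]+c*X[1],X[2]])
def ymask(p,near):
    hsv=cv2.cvtColor(p["img"],cv2.COLOR_RGB2HSV)
    m=cv2.inRange(hsv,(22,120,70),(38,255,255))
    n,l,st,ce=cv2.connectedComponentsWithStats(m)
    i=1+np.argmin([np.hypot(*(c-near))+(1e3 if s[4]<60 else 0) for c,s in zip(ce[1:],st[1:])]);return l==i,st[i],ce[i]
def fitw(p,m,q0):
    def cost(q):
        S=4;im=np.zeros((480*S,640*S),np.uint8)
        h=cv2.convexHull(np.array([proj(p,v) for v in wverts(*q[:2],q[2]/100)],np.float32))
        cv2.fillConvexPoly(im,np.int32((h+.5)*S),255);f=cv2.resize(im,(640,480),interpolation=cv2.INTER_AREA)/255.
        return np.abs(f-m).sum()/m.sum()
    r=minimize(cost,[q0[0],q0[1],q0[2]*100],method="Nelder-Mead",options=dict(initial_simplex=[[q0[0]+a,q0[1]+b,q0[2]*100+c] for a,b,c in((0,0,0),(8,0,0),(0,8,0),(0,0,8))]))
    return r.x[0],r.x[1],r.x[2]/100,r.fun
E
python3 - <<'E'
from h import *
import pickle
P=pickle.load(open("p0.pkl","rb"));p=P["top"]
for uv in((416,345),(473,175),(399,255)):
    m,st,ce=ymask(p,uv);print(uv,st,cv2.minAreaRect(np.argwhere(m)[:,::-1].astype(np.float32)))
print("wedge",fitw(p,m,(555,-92,1.7)))
print(unit2w((0,0,0),(-75,-95,0)))
# unit white mask corners
for n,uv in(("top",(300,240)),("side",(300,255))):
    p=P[n];g=p["img"];v=g.min(2)
    m=(v>(125)).astype(np.uint8);_,l=cv2.connectedComponents(m);mm=(l==l[uv[1],uv[0]]).astype(np.uint8)
    h=cv2.convexHull(cv2.findContours(mm,0,1)[0][0]);a=cv2.approxPolyDP(h,6,True)[:,0];print(n,v[uv[1],uv[0]],mm.sum(),a.tolist())
    hs=cv2.cvtColor(g,cv2.COLOR_RGB2HSV);r=(((hs[...,0]<6)|(hs[...,0]>174))&(hs[...,1]>150)&(hs[...,2]>80)).astype(np.uint8)
    N,_,st,ce=cv2.connectedComponentsWithStats(r);print([(s[4],c.round(1).tolist()) for s,c in zip(st[1:],ce[1:]) if s[4]>25])
c=np.hstack([cv2.resize(P["top"]["img"][170:310,340:500],None,fx=2.5,fy=2.5,interpolation=2)[:, :],cv2.resize(P["side"]["img"][170:310,220:380],None,fx=2.5,fy=2.5,interpolation=2)])
cv2.imwrite("pics/crop.png",c[...,::-1])
E
```

```text
(416, 345) [ 385  306   66   84 2551] ((417.8916931152344, 347.4681396484375), (79.72888946533203, 32.88117980957031), 61.38954162597656)
(473, 175) [ 452  137   39   76 2279] ((472.2926025390625, 174.8056640625), (32.512271881103516, 72.75611114501953), 7.594643592834473)
(399, 255) [ 370  241   58   29 1195] ((398.7838439941406, 254.70272827148438), (21.700666427612305, 55.566856384277344), 80.53767395019531)
wedge (np.float64(555.6436752507716), np.float64(-89.89871479552468), np.float64(1.7207832995756176), np.float64(0.12163097875133316))
[-74.72973991 -94.78663677   8.99774756]
top 200 12157 [[347, 179], [368, 272], [246, 297], [227, 202]]
[(np.int32(77), [249.6, 211.1])]
side 221 7481 [[262, 221], [332, 217], [347, 233], [366, 297], [262, 303]]
[]
```

View pics/crop.png

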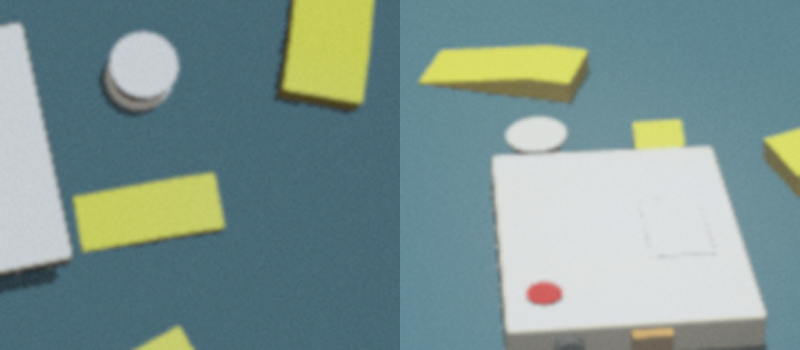

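The crop confirms it: a small yellow wedge at top-view (399,255), separated from the unit by a small gap, with nothing between.

```bash
sed -i 's/tilt=0.0765/tilt=-0.0765/' h.py
python3 - <<'E'
from h import *
import pickle
P=pickle.load(open("p0.pkl","rb"));T=P["top"];S=P["side"]
C=[((95,-120,86),T,(348.5,180)),((-95,-120,86),T,(368,273.5)),((-95,120,86),T,(246,296.5)),((95,120,86),T,(228,200.5)),
((75,95,88),T,(249.6,211.1)),((75,95,88),S,(277.5,287.5)),((95,-120,86),S,(257.5,232)),((-95,-120,86),S,(345.5,229.5)),((-95,120,86),S,(366,297)),((95,120,86),S,(262,303))]
f=lambda q:np.concatenate([np.array(proj(p,unit2w(q,X)))-uv for X,p,uv in C])
r=least_squares(f,(570,115,0.1),loss="soft_l1");q=r.x;print(q,f(q).round(1))
print("foot",unit2w(q,(-75,-95,9)),"disc",unit2w(q,(75,95,88)),"level disc",unit2w(q,(75,95,88),0),"dir +y",(-np.sin(q[2]),np.cos(q[2])), q[2]+np.pi/2)
print("disc tri",tri((T,(249.6,211.1)),(S,(277.5,287.5))))
m,_,_=ymask(T,(399,255));w=fitw(T,m,(555,-90,1.72));print("w",w)
V=wverts(*w[:3]);print("back",(V[3][0]+V[8][0])/2,(V[3][1]+V[8][1])/2,"tip",(V[0][0]+V[5][0])/2,(V[0][1]+V[5][1])/2)
print([proj(S,v) for v in V])
E
```

```text
[5.70e+02 1.15e+02 1.00e-01] [ 6.   8.3 -2.  11.5 -6.7  1.4  3.1 -1.  -4.7 -3.  -4.1  1.5  9.4 -3.9
  9.8 -0.5  1.2  1.9 -0.2 -4.6]
foot [ 5.04611853e+02  1.27484000e+01 -2.40698449e-02] disc [630.05726509 212.10007686  96.74037412] level disc [635.14113781 217.01290195  88.        ] dir +y (np.float64(-0.09983341664682815), np.float64(0.9950041652780258)) 1.6707963267948966
disc tri [624.4 203.4  93.4]
w (np.float64(555.2379610875344), np.float64(-89.46487277449128), np.float64(1.7257828351837565), np.float64(0.1221035359750595))
back 564.1140503285932 -146.275655551925 tip 546.3618718464755 -32.65408999705756
[[np.float64(316.7), np.float64(252.7)], [np.float64(316.7), np.float64(252.2)], [np.float64(313.3), np.float64(225.6)], [np.float64(312.3), np.float64(218.6)], [np.float64(312.5), np.float64(224.3)], [np.float64(336.9), np.float64(251.2)], [np.float64(336.9), np.float64(250.7)], [np.float64(332.7), np.float64(224.2)], [np.float64(331.3), np.float64(217.3)], [np.float64(331.4), np.float64(223.0)]]
```

```bash
sed -i 's/round(p\["fx"\]\*c\[0\]\/c\[2\]+p\["cx"\],1)/p["fx"]*c[0]\/c[2]+p["cx"]/; s/round(p\["fy"\]\*c\[1\]\/c\[2\]+p\["cy"\],1)/p["fy"]*c[1]\/c[2]+p["cy"]/' h.py
python3 - <<'E'
from h import *
import pickle
P=pickle.load(open("p0.pkl","rb"));T=P["top"];S=P["side"]
C=[((95,-120,86),T,(348.5,180)),((-95,-120,86),T,(368,273.5)),((-95,120,86),T,(246,296.5)),((95,120,86),T,(228,200.5)),
((75,95,88),T,(249.6,211.1)),((75,95,88),S,(277.5,287.5)),((95,-120,86),S,(257.5,232)),((-95,-120,86),S,(345.5,229.5)),((-95,120,86),S,(366,297)),((95,120,86),S,(262,303))]
f=lambda q:np.concatenate([np.array(proj(p,unit2w(q,X)))-uv for X,p,uv in C])
for CC in (C,C[:5]):
    f=lambda q:np.concatenate([np.array(proj(p,unit2w(q,X)))-uv for X,p,uv in CC])
    r=least_squares(f,(570,115,0.1),loss="soft_l1");q=r.x;print(q,f(q).round(1))
    print("foot",unit2w(q,(-75,-95,9)),"disc",unit2w(q,(75,95,88)),"level disc",unit2w(q,(75,95,88),0),"dir +y",(-np.sin(q[2]),np.cos(q[2])), q[2]+np.pi/2)
p=np.random.rand
m,_,_=ymask(T,(399,255));w=fitw(T,m,(555,-90,1.72));print("w",w)
V=wverts(*w[:3]);B=np.array(V[3])/2+np.array(V[8])/2;Ti=np.array(V[0])/2+np.array(V[5])/2;print(B,Ti)
F=unit2w(q,(-75,-95,9));d=(F-Ti)[:2];c,s=np.cos(w[2]),np.sin(w[2]);print("foot in wedge-tip frame fwd,left",d@[c,s],d@[-s,c])
E
```

```text
[5.79089300e+02 1.16041289e+02 1.87117016e-01] [ 0.6 -0.7  0.9  0.5 -1.8  1.2 -0.7 -0.  -7.8 -3.1 -4.7  3.6  0.  -1.3
  0.1 -2.3  1.  -1.4  0.4 -1.8]
foot [ 5.22845715e+02  8.48823864e+00 -2.40698449e-02] disc [630.47043729 217.99852848  96.74037412] level disc [635.107581   223.33505455  88.        ] dir +y (np.float64(-0.1860270119496767), np.float64(0.9825446304494645)) 1.7579133432102134
[5.78919726e+02 1.14414562e+02 1.90822720e-01] [ 1.2 -0.8  1.9  0.3 -0.7  1.4 -0.   0.3 -7.  -2.9]
foot [ 5.23075086e+02  6.65382914e+00 -2.40698449e-02] disc [629.92268791 216.56150485  96.74037412] level disc [634.54002425 221.91517811  88.        ] dir +y (np.float64(-0.18966674531689381), np.float64(0.9818485248351176)) 1.7616190466151396
w (np.float64(554.4607370573597), np.float64(-90.51934304560618), np.float64(1.6966815377906483), np.float64(0.12544425301501352))
[ 561.68003391 -147.56434066   16.5       ] [547.24144021 -33.47434543   0.        ]
foot in wedge-tip frame fwd,left 42.84479492486206 18.93691167200669
```

Call:
step_arm(series=[[[0,0,0.175,0,0,0,1],[0,0,0.175,0,0,0,1],[0,0,0.175,0,0,0,1],[0,0,0.175,0,0,0,1],[0,0,0.175,0,0,0,1],[0,0,0.175,0,0,0,1],[0,0,0.175,0,0,0,1],[0,0,0.175,0,0,0,1],[0,0,0,-0.25,0.085,0,1],[0,0,0,-0.25,0.085,0,1],[0,0,0,-0.25,0.085,0,1],[0,0,0,-0.25,0.085,0,1]]])

```text
clock: 2.2
eef_pos: [264.9, 482.5, 231.4]
tool_rot: [3.141, -0.0, 1.75]
force: [0.9, -0.4, -0.7]
width: 0.0
gripper_force: 0.0
```

Call:
step_arm(series=[[[0,0,0,-0.25,0.085,0,1],[0,0,0,-0.25,0.085,0,1],[0,0,0,-0.25,0.085,0,1],[0,0,0,-0.25,0.085,0,1],[0,0,0,-0.25,0.085,0,1],[0,0,0,-0.25,0.085,0,1],[0,0,0,-0.25,0.085,0,1],[0,0,0,-0.25,0.085,0,1],[0,0,0,-0.25,0.085,0,1],[0,0,0,-0.25,0.085,0,1],[0,0,0,-0.25,0.085,0,1],[0,0,0,-0.25,0.085,0,1]]])

```text
clock: 3.4
eef_pos: [495.6, 66.7, 231.5]
tool_rot: [3.141, -0.0, 1.749]
force: [1.2, -0.6, 0.4]
width: -0.1
gripper_force: 0.0
```

Call:
step_arm(series=[[[0,0,0,-0.25,0.085,0,1],[0,0,0,-0.25,0.085,0,1],[0,0,0,-0.25,0.085,0,1],[0,0,0,-0.25,0.085,0,1],[0,0,0,-0.25,0.085,0,1],[0,0,0,0,0,0,1]]])

```text
clock: 4.0
eef_pos: [592.5, -112.3, 231.6]
tool_rot: [3.14, 0.006, 1.742]
force: [-1.2, 0.0, 1.1]
width: -0.2
gripper_force: 0.0
```

Run:
```python
from h import *
import pickle
p=ctrl.get_image("wrist");save(p,"w1");pickle.dump(p,open("w1.pkl","wb"))
s=ctrl.read_state();print(s["clock"],s["eef_pos"],s["tool_rot"],s["force"])
print("foot px",proj(p,(523,7,0)),"wedge tip",proj(p,(547,-33,0)))
```

```text
4.05 [ 591.33444291 -108.65309468  231.23980645] [3.14128281e+00 1.97983752e-03 1.74432925e+00] [-0.02048387  0.63822447  0.41570765]
foot px [np.float64(275.8042348320574), np.float64(71.06272274593633)] wedge tip [np.float64(294.1662683575092), np.float64(118.00998505722927)]
```

View pics/w1.png

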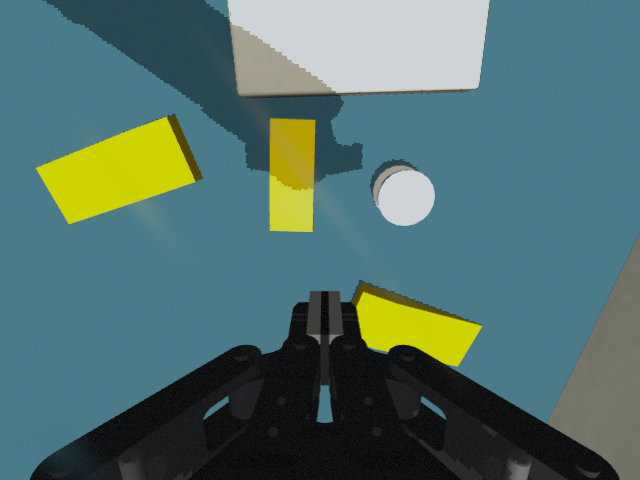

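The wrist view shows the wedge spanning (270,118)–(313,232). The unit's front lid edge runs (238,96)–(479,89), and the short-foot corner is at the left, (238,96).

Run:
```python
from h import *
import pickle
P=pickle.load(open("p0.pkl","rb"));T=P["top"];S=P["side"];W=pickle.load(open("w1.pkl","rb"))
hs=cv2.cvtColor(W["img"],cv2.COLOR_RGB2HSV);m=cv2.inRange(hs,(20,120,60),(38,255,255));_,l=cv2.connectedComponents(m);m=l==l[150,290]
w=fitw(W,m,(555,-90,1.72));print("w",w,m.sum())
C=[((95,-120,86),T,(348.5,180)),((-95,-120,86),T,(368,273.5)),((-95,120,86),T,(246,296.5)),((95,120,86),T,(228,200.5)),
((-95,-120,86),W,(237.5,96)),((95,-120,86),W,(480,88.5)),((-95,-120,86),S,(345.5,229.5)),((-95,120,86),S,(366,297)),((95,120,86),S,(262,303)),((95,-120,86),S,(257.5,232))]
f=lambda q:np.concatenate([np.array(proj(p,unit2w(q,X)))-uv for X,p,uv in C])
q=least_squares(f,(570,115,0.1),loss="soft_l1").x;print(q,f(q).round(1))
F=unit2w(q,(-75,-95,9));print("foot",F,"corner",unit2w(q,(-95,-120,86)))
print("corner tri",tri((W,(237.5,96)),(T,(368,273.5))),"other",tri((W,(480,88.5)),(T,(348.5,180))))
V=wverts(*w[:3]);B=np.array(V[3])/2+np.array(V[8])/2;Ti=np.array(V[0])/2+np.array(V[5])/2;print(B,Ti)
d=(F-Ti)[:2];c,s=np.cos(w[2]),np.sin(w[2]);print("fwd,left",d@[c,s],d@[-s,c])
print("wedge back top edge height",tri((W,(291,231.5)),(T,(428.5,251))))
```

```text
w (np.float64(553.470590923645), np.float64(-91.00746142557314), np.float64(1.7119950081360558), np.float64(0.014656912309918913)) 4945
[5.79995149e+02 1.17170438e+02 1.91764301e-01] [-0.3 -1.4  0.5 -0.3 -2.1  0.9 -1.5 -0.2 -0.2 -0.9 -0.1  0.6 -0.6 -2.1
  0.8 -1.2  0.1 -1.3 -0.7 -0.9]
foot [ 5.24251999e+02  9.35717035e+00 -2.40698449e-02] corner [505.60370201 -23.38718339  74.36711456]
corner tri [505.4 -23.3  71.8] other [687.7  12.   92.9]
[ 561.56256406 -147.93522241   16.5       ] [545.37861779 -34.07970044   0.        ]
fwd,left 45.977736168933525 14.803497617353518
wedge back top edge height [ 561.5 -151.3    9.7]
```

Call:
step_arm(series=[[[0,0,-0.033,0,0,0,1],[0,0,0,0.127,0.102,0.25,1],[0,0,0,0,0,0.25,1],[0,0,0,0,0,0.25,1],[0,0,0,0,0,0.25,1],[0,0,0,0,0,0.25,1],[0,0,0,0,0,0.15,1],[0,0,0,0,0,0.1,1],[0,0,0,0,0,0,1],[0,0,0,0,0,0,1]]])

```text
clock: 5.05
eef_pos: [602.5, -82.7, 7.1]
tool_rot: [3.14, 0.0, 1.776]
force: [0.8, -0.5, 0.3]
width: -0.3
gripper_force: 0.0
```

Call:
step_arm(series=[[[0,0,0,0,-0.02,0,1],[0,0,0,0,-0.02,0,1],[0,0,0,0,-0.02,0,1],[0,0,0,0,-0.02,0,1],[0,0,0,0,-0.02,0,1],[0,0,0,0,-0.02,0,1],[0,0,0,0,0,0,1],[0,0,0,0,0,0,1]]])

```text
clock: 5.85
eef_pos: [584.1, -87.2, 6.4]
tool_rot: [-3.141, -0.0, 1.775]
force: [-0.6, -0.1, 2.3]
width: 0.0
gripper_force: 1.1
```

```bash
cat > look.py <<'E'
from h import *
import sys
T=ctrl.get_image("top");W=ctrl.get_image("wrist");save(T,"t"+sys.argv[1]);save(W,"w"+sys.argv[1])
s=ctrl.read_state();print(s["clock"],s["eef_pos"].round(1),s["tool_rot"],s["force"].round(1),s["width"])
F=np.array([524.3,9.4])
for n,p in(("top",T),("wrist",W)):
    m,st,ce=ymask(p,np.array(proj(p,(550,-85,8))));w=fitw(p,m,(548,-90,1.75))
    d=F-np.array(w[:2]);c,si=np.cos(w[2]),np.sin(w[2]);print(n,st[4],np.round(w,3),"foot ahead of centre",d@[c,si],"left",d@[-si,c])
E
python3 look.py 2
```

```text
5.95 [584.1 -87.1   6.3] [-3.14110354e+00 -1.05614185e-04  1.77511119e+00] [ 0.2 -0.4  2.6] 0.00910313267415076
top 2035 [554.369 -98.353   1.809   1.659] foot ahead of centre 111.80471403407401 left 3.8164278182582643
wrist 17402 [ 5.5266e+02 -8.7223e+01  1.7110e+00  4.5500e-01] foot ahead of centre 99.63851217120379 left 14.573345884342352
```

View pics/w2.png

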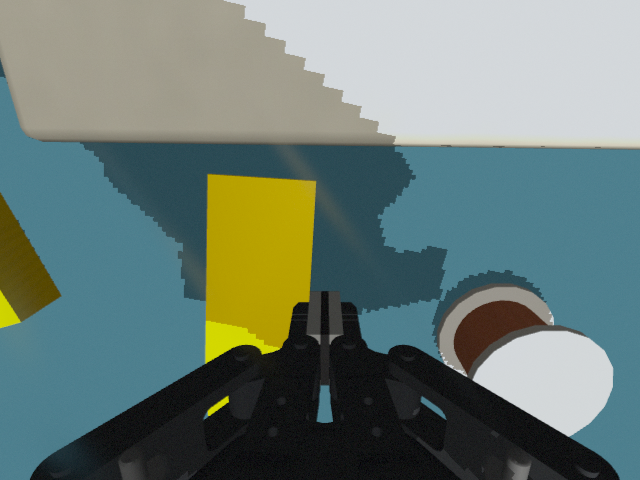

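Wrist view from close by: the wedge's tip edge runs (207,174)–(316,181) and the finger is beside its right flank. I'll place it from the tip corners.

Run:
```python
from h import *
p=ctrl.get_image("wrist");F=np.array([524.3,9.4])
a=atz(p,(207,174.5),1);b=atz(p,(316,181),1);t=(a+b)[:2]/2;e=(b-a)[:2];print(a,b,np.linalg.norm(e))
n=np.array([-e[1],e[0]])/np.linalg.norm(e);print("heading",np.arctan2(n[1],n[0]),"tip",t)
d=F-t;print("fwd,left",d@n,d@[-n[1],n[0]])
print("TCP px",proj(p,ctrl.read_state()["eef_pos"]))
```

```text
[522.  -37.9   1. ] [568.1 -31.2   1. ] 46.584332130019874
heading 1.7151220347903904 tip [545.05 -34.55]
fwd,left 46.4774292342973 14.213147848766166
TCP px [np.float64(325.78617143467466), np.float64(307.1315735452074)]
```

Call:
step_arm(series=[[[0,0,0,-0.02,0.01,0,1],[0,0,0,-0.02,0,0,1],[0,0,0,0,-0.015,0,1],[0,0,0,0,-0.015,0,1],[0,0,0,0,-0.015,0,1],[0,0,0,0,-0.015,0,1],[0,0,0,0,-0.013,0,1],[0,0,0,0,0,0,1],[0,0,0,0,0,0,1],[0,0,0,0,0.04,0,1],[0,0,0,-0.3,0.04,-0.15,1],[0,0,0,-0.3,-0.15,-0.3,1]]])

```text
clock: 7.2
eef_pos: [589.5, -171.3, 60.7]
tool_rot: [-3.141, -0.0, 1.779]
force: [0.4, -1.1, 0.6]
width: 0.4
gripper_force: 0.0
```

```bash
python3 look.py 3
```

```text
7.3 [ 588.4 -181.1   65.7] [3.13758226 0.00901198 1.76669147] [ 0.4 -0.4  0.9] -0.0625732650527281
top 341 [546.158 -85.355   1.739   2.946] foot ahead of centre 97.0767649922454 left 5.691653028873791
wrist 18282 [ 5.47036e+02 -9.94490e+01  1.74800e+00  7.00000e-03] foot ahead of centre 111.15160755054202 left 3.2086595665201196
```

View pics/w3.png

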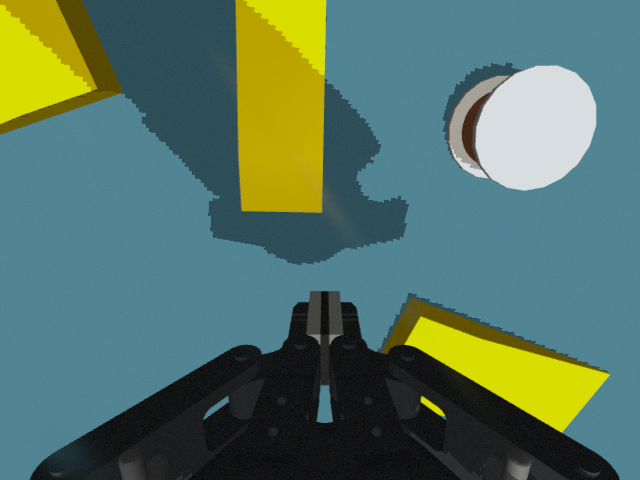

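Call:
step_arm(series=[[[0,0,0,0,-0.17,0,0.75],[0,0,0,0,0,0.1,0.75],[0,0,0,0,0,0.1,0.75],[0,0,0,0,0,0,0.75],[0,0,0,0,0,0,0.75],[0,0,0,0,0,0,0.75]]])

```text
clock: 7.9
eef_pos: [563.1, -176.8, 31.7]
tool_rot: [3.141, 0.0, 1.776]
force: [0.1, -0.3, -0.1]
width: 21.5
gripper_force: 0.0
```

```bash
python3 look.py 4
```

```text
8.0 [ 563.1 -177.    32.1] [3.14090195e+00 3.89480080e-04 1.77557423e+00] [-0.2  0.3  0.3] 21.191960802769728
top 729 [547.315 -87.204   1.779   0.849] foot ahead of centre 99.2757783847038 left 2.5054134078784878
wrist 25860 [ 5.47146e+02 -9.95280e+01  1.74900e+00  5.00000e-03] foot ahead of centre 111.25223550313092 left 3.1946797484155005
```

View pics/w4.png

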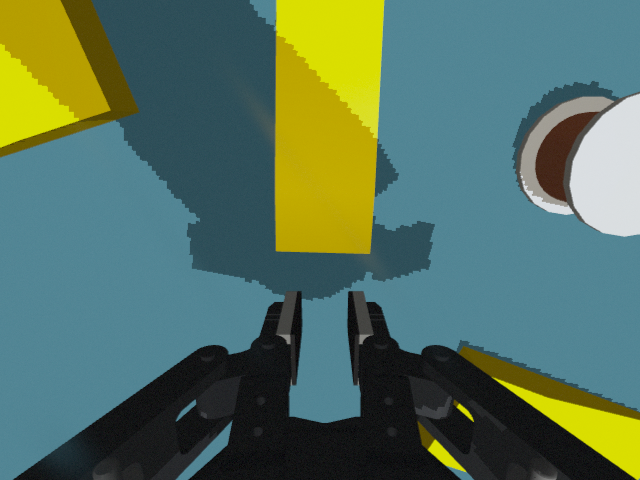

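The wedge is at the right heading (1.749), the foot is 3 mm off its centre line, and both finger tips (290 and 360, row 295) are behind the back face. Next I lower and push.

Call:
step_arm(series=[[[0,0,0,0,0,0.1,0.75],[0,0,0,0,0,0.09,0.75],[0,0,0,0,0,0,0.75],[0,0,0,0.05,0,0,0.75],[0,0,0,0.05,0,0,0.75],[0,0,0,0.05,0,0,0.75],[0,0,0,0.05,0,0,0.75],[0,0,0,0.05,0,0,0.75],[0,0,0,0.05,0,0,0.75],[0,0,0,0.05,0,0,0.75],[0,0,0,0,0,0,0.75]]])

```text
clock: 9.1
eef_pos: [551.7, -124.1, 3.4]
tool_rot: [-3.141, -0.001, 1.777]
force: [-0.3, -0.6, -0.5]
width: 21.0
gripper_force: 0.0
```

```bash
python3 look.py 5
```

```text
9.2 [ 551.8 -125.4    3.3] [-3.14146696e+00 -8.39862888e-05  1.77547411e+00] [ 0.6 -1.9 -0.1] 21.267719701767888
top 110 [534.268 -57.048   1.685  11.264] foot ahead of centre 67.1513641888595 left 2.315527023937492
wrist 33136 [ 5.39326e+02 -6.70980e+01  1.77900e+00  8.90000e-02] foot ahead of centre 77.95268996064357 left -1.0852703516076203
```

View pics/w5.png

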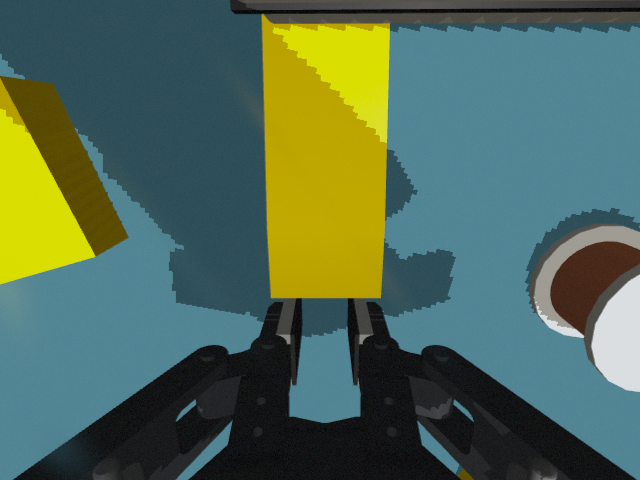

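Fingers sit flush on the back face (row 298), the wedge is square to them, and its tip is entering under the case edge (row 20).

Call:
step_arm(series=[[[0,0,0,0.03,0,0,0.75],[0,0,0,0.03,0,0,0.75],[0,0,0,0.03,0,0,0.75],[0,0,0,0.03,0,0,0.75],[0,0,0,0.03,0,0,0.75],[0,0,0,0.03,0,0,0.75],[0,0,0,0.02,0,0,0.75]]])

```text
clock: 9.9
eef_pos: [545.7, -95.8, 3.4]
tool_rot: [3.141, 0.0, 1.775]
force: [-0.4, -3.8, 1.2]
width: 21.7
gripper_force: 2.1
```

```bash
cat > lk.py <<'E'
from h import *
import sys
T=ctrl.get_image("top");S=ctrl.get_image("side");W=ctrl.get_image("wrist")
for n,p in zip("tsw",(T,S,W)): save(p,n+sys.argv[1])
s=ctrl.read_state();e=s["eef_pos"];print(s["clock"],e.round(1),s["tool_rot"].round(3),s["force"].round(1),s["width"])
q=(580,117.2,.1918)
for t in(-.0765,-.04,0):
  print("tilt",t,"disc px top",np.round(proj(T,unit2w(q,DISC,t)),1),"side",np.round(proj(S,unit2w(q,DISC,t)),1)) if 0 else None
def red(p):
    hs=cv2.cvtColor(p["img"],cv2.COLOR_RGB2HSV);r=(((hs[...,0]<7)|(hs[...,0]>173))&(hs[...,1]>110)&(hs[...,2]>80)).astype(np.uint8)
    N,_,st,ce=cv2.connectedComponentsWithStats(r);return [ce[i] for i in range(1,N) if st[i,4]>25 and st[i,4]<400]
for r in red(T):
    for r2 in red(S): print("disc",r.round(1),r2.round(1),tri((T,r),(S,r2)))
hs=cv2.cvtColor(W["img"],cv2.COLOR_RGB2HSV);m=cv2.inRange(hs,(20,120,60),(38,255,255))
for c in(325,300,350):
    k=np.flatnonzero(m[:,c]);b=atz(W,(c,k.max()+.5),16.5) if len(k) else None
    print("back edge",b)
h=np.array([np.cos(1.775),np.sin(1.775)]);print("TCP to foot",(np.array([524.3,9.4])-e[:2])@h, "back to foot",(np.array([524.3,9.4])-b[:2])@h)
E
python3 lk.py 6
```

```text
10.05 [545.6 -95.2   3.3] [-3.141e+00 -1.000e-03  1.776e+00] [ 0.4 -1.8  0.6] 21.390580961175953
disc [248.4 210.6] [275.7 290.3] [627.2 206.3  88.9]
back edge [543.1 -84.9  16.5]
back edge [532.8 -87.1  16.5]
back edge [553.4 -82.8  16.5]
TCP to foot 106.79124496047224 back to foot 96.18545491103167
```

Call:
step_arm(series=[[[0,0,0,0.02,0,0,0.75],[0,0,0,0.02,0,0,0.75],[0,0,0,0.02,0,0,0.75],[0,0,0,0,0,0,0.75]]])

```text
clock: 10.45
eef_pos: [543.7, -86.9, 3.3]
tool_rot: [-3.141, -0.0, 1.776]
force: [0.9, -2.8, 2.2]
width: 21.1
gripper_force: 1.5
```

```bash
python3 lk.py 7
```

```text
10.6 [543.7 -86.9   3.3] [-3.141e+00 -1.000e-03  1.775e+00] [ 0.7 -2.2  1. ] 21.50294338798832
disc [248.  210.5] [275.3 291.2] [627.9 207.2  87.4]
back edge [541.3 -77.1  16.5]
back edge [531.  -79.2  16.5]
back edge [551.7 -74.9  16.5]
TCP to foot 98.24941933833252 back to foot 88.10485629556966
```

Call:
step_arm(series=[[[0,0,0,0.015,0,0,0.75],[0,0,0,0.015,0,0,0.75],[0,0,0,0,0,0,0.75]]])

```text
clock: 10.9
eef_pos: [542.9, -82.9, 3.3]
tool_rot: [-3.142, 0.0, 1.775]
force: [1.1, -2.7, 0.8]
width: 21.3
gripper_force: 1.8
```

```bash
python3 lk.py 8
```

```text
11.05 [543.  -82.9   3.3] [-3.142 -0.     1.775] [ 1.3 -4.4  0.6] 21.624724804601833
disc [248.  210.5] [275.1 291.5] [628.3 207.3  86.7]
back edge [540.5 -73.1  16.5]
back edge [530.2 -75.2  16.5]
back edge [550.8 -70.9  16.5]
TCP to foot 94.18291353380395 back to foot 84.00545647668842
```

Call:
step_arm(series=[[[0,0,0,0.01,0,0,0.75],[0,0,0,0.01,0,0,0.75],[0,0,0,0,0,0,0.75]]])

```text
clock: 11.35
eef_pos: [542.4, -80.0, 3.3]
tool_rot: [-3.142, 0.0, 1.775]
force: [1.3, -4.2, 1.6]
width: 21.5
gripper_force: 2.0
```

```bash
python3 lk.py 9
```

```text
11.5 [542.4 -80.    3.3] [ 3.142 -0.     1.775] [ 0.6 -5.   1.2] 21.625370735245905
disc [247.9 210.4] [274.9 291.7] [628.5 207.6  86.5]
back edge [539.9 -70.2  16.5]
back edge [529.6 -72.3  16.5]
back edge [550.3 -68.   16.5]
TCP to foot 91.21827101157449 back to foot 81.06431669304891
```

Call:
step_arm(series=[[[0,0,0,0.01,0,0,0.75],[0,0,0,0.01,0,0,0.75],[0,0,0,0,0,0,0.75]]])

```text
clock: 11.8
eef_pos: [541.9, -77.6, 3.3]
tool_rot: [3.141, 0.001, 1.775]
force: [1.0, -4.8, -0.9]
width: 21.2
gripper_force: 2.6
```

```bash
python3 lk.py 10
```

```text
11.95 [541.9 -77.6   3.3] [3.141e+00 1.000e-03 1.775e+00] [ 1.4 -5.1  0.4] 21.14579179751152
disc [247.8 210.3] [274.8 291.8] [628.8 207.8  86.3]
back edge [539.5 -67.8  16.5]
back edge [529.1 -69.9  16.5]
back edge [549.8 -65.6  16.5]
TCP to foot 88.79409555013417 back to foot 78.61278829943805
```

Run:
```python
from h import *
import pickle
P=pickle.load(open("p0.pkl","rb"));q=(580,117.2,.1918)
for n in("top","side"):
    p=P[n];hs=cv2.cvtColor(p["img"],cv2.COLOR_RGB2HSV);r=(((hs[...,0]<7)|(hs[...,0]>173))&(hs[...,1]>110)&(hs[...,2]>80)).astype(np.uint8)
    N,_,st,ce=cv2.connectedComponentsWithStats(r);print(n,[ce[i].round(1) for i in range(1,N) if 25<st[i,4]<400])
    D=(70,82,88);a=np.array(proj(p,unit2w(q,D)))
    for t in(-.0765,-.02,-.01,0,.005): print(t,(np.array(proj(p,unit2w(q,D,t)))-a).round(2))
```

```text
top [array([250. , 211.4])]
-0.0765 [0. 0.]
-0.02 [-1.67 -0.87]
-0.01 [-1.95 -1.01]
0 [-2.22 -1.15]
0.005 [-2.36 -1.21]
side [array([277.4, 287.1])]
-0.0765 [0. 0.]
-0.02 [-1.91  3.74]
-0.01 [-2.23  4.4 ]
0 [-2.55  5.07]
0.005 [-2.7  5.4]
```

Call:
step_arm(series=[[[0,0,0,0.01,0,0,0.75],[0,0,0,0.01,0,0,0.75],[0,0,0,0,0,0,0.75]]])

```text
clock: 12.25
eef_pos: [541.7, -76.8, 3.4]
tool_rot: [3.141, 0.004, 1.774]
force: [1.9, -8.9, -0.6]
width: 21.9
gripper_force: 4.5
```

```bash
python3 lk.py 11
```

```text
12.4 [541.7 -76.8   3.4] [3.141 0.004 1.774] [ 1.7 -8.7 -1.1] 21.490235705827534
disc [247.8 210.3] [274.8 291.8] [628.7 207.9  86.4]
back edge [539.3 -66.9  16.5]
back edge [529.  -69.   16.5]
back edge [549.6 -64.8  16.5]
TCP to foot 87.91144679759472 back to foot 77.78885258680289
```

Call:
step_arm(series=[[[0,0,0,0.01,0,0,0.75],[0,0,0,0,0,0,0.75],[0,0,0,0,0,0,0.75]]])

```text
clock: 12.7
eef_pos: [541.5, -76.1, 3.4]
tool_rot: [3.141, 0.005, 1.773]
force: [1.4, -9.8, -1.8]
width: 21.1
gripper_force: 5.2
```

```bash
python3 lk.py 12
```

```text
12.85 [541.5 -76.1   3.4] [3.141 0.005 1.773] [  1.8 -10.4  -0.8] 21.908251769309896
disc [247.7 210.2] [274.8 292. ] [628.9 208.   86. ]
back edge [539.1 -66.2  16.5]
back edge [528.7 -68.3  16.5]
back edge [549.4 -64.1  16.5]
TCP to foot 87.21511655387668 back to foot 77.06283915217342
```

Call:
step_arm(series=[[[0,0,0,0.012,0,0,0.75],[0,0,0,0,0,0,0.75],[0,0,0,0,0,0,0.75]]])

```text
clock: 13.15
eef_pos: [540.9, -74.6, 3.4]
tool_rot: [3.141, 0.005, 1.773]
force: [1.1, -11.2, -1.0]
width: 21.5
gripper_force: 5.4
```

```bash
python3 lk.py 13
```

```text
13.3 [540.9 -74.6   3.4] [3.141 0.005 1.773] [  1.7 -10.3  -1.3] 21.210191498025203
disc [247.2 210. ] [274.5 292.4] [629.3 209.1  86.1]
back edge [538.5 -64.7  16.5]
back edge [528.2 -66.8  16.5]
back edge [548.8 -62.6  16.5]
TCP to foot 85.65870339923077 back to foot 75.47233251631945
```

Call:
step_arm(series=[[[0,0,0,-0.03,0,0,0.75],[0,0,0,-0.1,0,0,0.75],[0,0,0,-0.1,0,0,0.75],[0,0,0,0,0,-0.3,0.75],[0,0,0,0,0,-0.3,1],[0,0,0,0,0,-0.3,1],[0,0,0,0,0,-0.3,1],[0,0,0,0,0,0,1]]])

```text
clock: 14.1
eef_pos: [551.2, -106.6, 189.3]
tool_rot: [3.131, 0.004, 1.774]
force: [1.2, 0.8, -0.9]
width: 0.1
gripper_force: 0.0
```

```bash
python3 lk.py 14
```

```text
14.25 [ 547.  -104.9  183.1] [-3.141e+00 -1.000e-03  1.775e+00] [ 0.1  0.8 -1.6] 0.09950347296329576
disc [247.2 210. ] [274.5 292.4] [629.3 209.   86. ]
back edge [539.5 -64.   16.5]
back edge [517.7 -68.5  16.5]
back edge [561.1 -58.6  16.5]
TCP to foot 116.50440309891233 back to foot 74.04972694433474
```

Call:
step_arm(series=[[[0,0,0,0.245,0.12,0,1],[0,0,0,0.245,0.12,0,1],[0,0,0,0.245,0.12,0,1],[0,0,0,0.245,0.12,0,1],[0,0,0,0.245,0.12,0,1],[0,0,0,0.245,0.12,0,1],[0,0,0,0.245,0.12,0,1],[0,0,0,0.245,0.12,0,1],[0,0,0,0,0,0,1],[0,0,0,0,0,0,1]]])

```text
clock: 15.25
eef_pos: [627.4, 213.0, 180.7]
tool_rot: [-3.137, 0.001, 1.778]
force: [-0.4, -0.2, -0.3]
width: 0.1
gripper_force: 0.0
```

Run:
```python
from h import *
p=ctrl.get_image("wrist");save(p,"w15");s=ctrl.read_state();print(s["clock"],s["eef_pos"],s["tool_rot"],s["force"])
hs=cv2.cvtColor(p["img"],cv2.COLOR_RGB2HSV);r=(((hs[...,0]<7)|(hs[...,0]>173))&(hs[...,1]>110)&(hs[...,2]>60)).astype(np.uint8)
N,_,st,ce=cv2.connectedComponentsWithStats(r);print([(st[i],ce[i].round(1),atz(p,ce[i],88)) for i in range(1,N) if st[i,4]>60])
print(proj(p,(629,208.5,88)))
```

```text
15.3 [627.7585822  210.982981   181.28348887] [-3.13761521e+00  1.48535331e-03  1.77472118e+00] [-1.1643811  -0.9020267   0.21334303]
[(array([ 307,  230,   37,   36, 1040], dtype=int32), array([325. , 247.5]), array([627.5, 209.1,  88. ]))]
[np.float64(326.7978954783913), np.float64(248.69376028304552)]
```

View pics/w15.png

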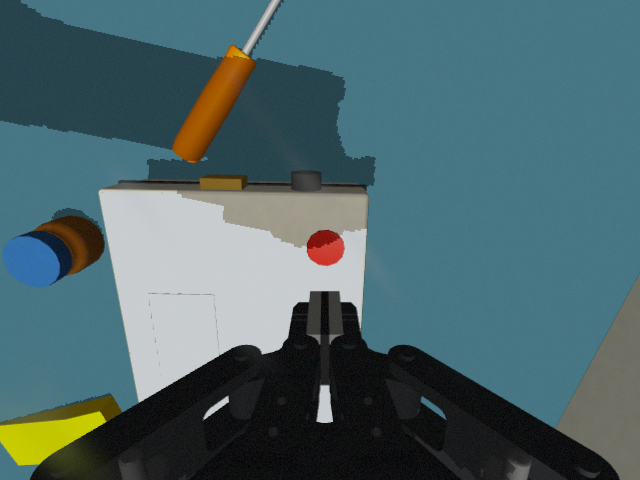

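The red disc is at (325,247), directly under the closed fingers, so I press straight down with care.

Call:
step_arm(series=[[[0,0,0,-0.01,0,0.25,1],[0,0,0,0,0,0.2,1],[0,0,0,0,0,0.1,1],[0,0,0,0,0,0.03,1],[0,0,0,0,0,0,1],[0,0,0,0,0,0,1],[0,0,0,0,0,0.01,1],[0,0,0,0,0,0.01,1],[0,0,0,0,0,0,1]]])

```text
clock: 16.2
eef_pos: [629.2, 211.0, 93.7]
tool_rot: [3.141, -0.0, 1.775]
force: [-0.1, 0.7, 0.4]
width: 0.4
gripper_force: 0.0
```

Call:
step_arm(series=[[[0,0,0,0,0,0.01,1],[0,0,0,0,0,0.01,1],[0,0,0,0,0,0.01,1],[0,0,0,0,0,0,1]]])

```text
clock: 16.6
eef_pos: [629.1, 210.9, 88.6]
tool_rot: [-3.141, -0.0, 1.775]
force: [-0.2, -0.4, 0.8]
width: 0.1
gripper_force: 0.0
```

Call:
step_arm(series=[[[0,0,0,0,0,0.007,1],[0,0,0,0,0,0.007,1],[0,0,0,0,0,0,1]]])

```text
clock: 16.9
eef_pos: [629.2, 210.9, 88.5]
tool_rot: [3.141, -0.001, 1.775]
force: [-3.7, -0.8, 10.8]
width: -0.3
gripper_force: 5.5
```

Call:
step_arm(series=[[[0,0,0,0,0,0.006,1],[0,0,0,0,0,0,1],[0,0,0,0,0,0,1],[0,0,0,0,0,0,1],[0,0,0,0,0,0,1]]])

```text
clock: 17.4
eef_pos: [629.3, 210.9, 88.4]
tool_rot: [3.141, -0.001, 1.775]
force: [-4.8, -0.6, 15.5]
width: 0.2
gripper_force: 8.0
```

Run:
```python
from h import *
s=ctrl.read_state();print(s["clock"],s["eef_pos"],s["force"])
```

```text
17.4 [629.25160673 210.89359263  88.41883257] [-4.8125542  -0.64793976 15.48272591]
```

Call:
step_arm(series=[[[0,0,0,0,0,-0.03,1],[0,0,0,0,0,-0.2,1],[0,0,0,0,0,-0.3,1],[0,0,0,0,0,-0.3,1],[0,0,0,-0.25,0,0,1],[0,0,0,-0.25,0,0,1],[0,0,0,-0.25,0,0,1],[0,0,0,-0.25,0,0,1],[0,0,0,-0.25,0,0,1],[0,0,0,-0.25,0,0,1],[0,0,0,-0.25,0,0,1],[0,0,0,0,0,0,1]]])

```text
clock: 18.6
eef_pos: [682.4, -55.5, 210.5]
tool_rot: [-3.141, 0.006, 1.766]
force: [0.3, 0.1, -0.1]
width: -0.3
gripper_force: 0.0
```

```bash
python3 lk.py 16
```

```text
18.75 [682.2 -45.6 209.9] [-3.141e+00 -1.000e-03  1.775e+00] [ 0.3  0.6 -0.8] -0.008334075024323633
disc [247.2 210. ] [274.5 292.4] [629.3 209.1  86.1]
back edge [ 730.5 -283.7   16.5]
back edge None
back edge NoneTraceback (most recent call last):
  File "lk.py", line 18, in <module>
    h=np.array([np.cos(1.775),np.sin(1.775)]);print("TCP to foot",(np.array([524.3,9.4])-e[:2])@h, "back to foot",(np.array([524.3,9.4])-b[:2])@h)
                                                                                                                                         ~^^^^
TypeError: 'NoneType' object is not subscriptable
```

View pics/w16.png

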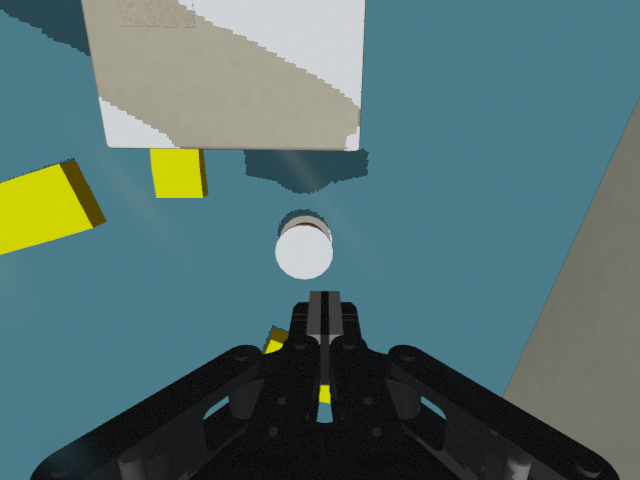

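The wedge at (178,173) is under the short-foot corner. The disc's pixels are the same before and after the press, and the spool, jar and screwdriver were not touched. Handing in.

```bash
python3 -c "
from cell import ctrl
print(ctrl.finish_job())"
```

```text
the job is handed in; nothing more can be done
None
```

The smallest wedge is under the short foot and the unit measures level to within a few thousandths of a radian; a press of about 15 N on the red disc did not move it, though the last push shifted the unit by about 1 mm, and the job is handed in (verdict not shown).

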